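Snap the vent cover back onto the embedding workstation

TASK

The fan bay on top of the tissue embedding workstation has been cleaned. Slide its loose vent cover from the deck back over the open bay, rear edge fully home under the steel lip, and press its front edge down until both spring clips have snapped over it and it lies flat. Press gently, never with brute force (50 N is too much), and leave the bottle, slide box and steel tray beside the workstation where they are.

Things in the scene. Friction and masses are not known exactly. Their poses are not given: they have to be found in the camera images.
- station: White workstation fixed on the bench, 335 x 280 mm. Origin on the bench top under the middle of the open bay's front edge; x level to its rear, y to its left, z up; all positions below are in this frame, mm. Flat deck 90 high, x -175 to 0. Bay behind it: x 0 to 104, y -95 to 95, side walls 95 high; behind it a control strip, 112 high, from x = 118.
- bay_seat (a point): Middle of the bay at the height where the cover's underside rests when seated: station x = 52, y = 0, z = 72 (18 below the deck). The seat is a ledge 12 mm wide along both sides; between them the bay is deeper.
- lip (a point): Middle of the front edge of the fixed steel lip along the rear of the bay: station x = 92, y = 0, z = 88. The lip is 4 mm thick (z 86 to 90) and reaches back to the rear stop wall at x = 104; the 8 mm cover goes under it with 6 mm to spare.
- post_left (a point): Top of the left round guide post at the bay's mouth: station x = 0, y = 105, z = 104. Radius 10 mm, 14 mm high above the deck. Its twin stands at y = -105; the cover must pass between them (190 mm).
- cover: Loose flat aluminium vent cover with five dark slots toward its rear, 100 (x) x 180 (y) x 8 mm, about 0.25 kg. Origin at the centre of its underside, x to its rear edge, z up. Starts flat on the deck before the bay, up to 12 mm off centre, turned up to 0.12 rad. Pushed rearward, it tips into the bay when half over it: its front edge rises up to 18 mm, then sinks as it is pushed on.
- cover_front_left (a point): Point on the cover's top face at its front left corner, 5 mm in from both edges (cover x = -45, y = 85, z = 8). With the rear edge home against the stop under the lip, the front edge first rests about deck-high on the clip ramps and stays there; seated, this point is at station z = 80.
- cover_front_right (a point): The same at the front right corner (cover x = -45, y = -85, z = 8).
- clip_left (a joint): Left spring clip, m: 0 = out (rest), up to 0.009 as its nose is pushed back under the deck toward the robot. Steel nose 24 mm wide in the bay's front edge at station y = 60: flat top at deck height to x = 2, then a ramp to its tip at x = 7, 8.7 mm down. The cover only goes down the ramp if its rear edge is truly home; pressing over a clip takes 8 to 22 N, then it snaps out over the edge.
- clip_right (a joint): Right spring clip, the same, at station y = -60.
- reagent: Amber reagent bottle, 64 mm across, 130 mm high, standing left of the workstation; leave alone. Origin at the centre of its underside.
- slidebox: Grey slide box, 100 x 75 x 30 mm, right of the workstation; leave alone. Origin at the centre of its underside.
- mouldtray: Open steel tray for moulds, 110 x 80 x 30 mm, right of the workstation; leave alone. Origin at the centre of its underside.
Things that resemble listed ones, but are neither listed nor needed, are in the scene too. Several things have the shape of the cover; the one meant has the colours described above.

How it is judged:
By the outcome, as a careful person would: the job done as asked, in the order asked, and still so for the second after the job is handed in, with the robot touching nothing.
It also fails if it takes over 72 s, if anything falls off the work surface, if the arm or the gripper's body presses on something with over 40 N, if the wrist force passes 120 N, or if a joint passes its speed limit or range.

ROBOT

A 6-joint arm with a two-finger parallel gripper is mounted at the origin on the work surface. World frame = base frame: x ahead of the robot, y to its left, z up, the work surface at z = 0. Lengths are in m, angles in rad, forces in N, time in s.
With the tool pointing down it reaches from about 0.3 to 0.75 m from the base axis. Payload 8.5 kg.
Tool frame: the origin (TCP) lies on the centre line of the jaws, within the pads' length; the fingertips stand 19 mm ahead of it and the grasp point (between the pads) is the TCP; z points along the fingers, y is the direction in which the jaws open and shut (so a half turn about z gives the same grasp; the last joint's range is limited). The gripper opens to 88 mm and grips with 3 to 60 N. Pads are 18 mm wide; open, the fingers measure 123 mm over their backs; the gripper's body (75 mm by 187 mm) begins 45 mm behind the grasp point.
Start: joints at [0.971, 0.381, 1.297, -0, 1.464, -0.215], TCP at [0.206, 0.51, 0.258] pointing down, gripper open.
Joint ranges: [-3.11, 3.11], [-0.89, 2.33], [0.22, 2.48], [-1.42, 4.56], [0.17, 2.85], [-2.88, 2.88]. Speed limits (rad/s): [2.39, 2.39, 3.14, 3.14, 3.14, 3.14].

INTERFACE

Orientations are given as a unit quaternion [x, y, z, w].
In Python, from plant import robot gives the robot as it stands.
- The arm moves only by the shell command python3 -m creep 'ROWS' [FORCE]. ROWS is JSON, a list of rows, each an object of numbers: "hand": the closure in counts, from 0 (fully open) to 255 (shut); "x", "y", "z": the shift along the world's x, y, z in m; "ax", "ay", "az": the turn, a rotation vector about the world's x, y, z in degrees. In form: [{"hand": .., "x": .., "y": .., "z": .., "ax": .., "ay": .., "az": ..}, ...]. A call has 1 to 20 rows; each row is the pose to reach, as a shift and turn from the pose measured when the call began; what a row does not reach only later rows make up. A row lasts 1/8 s, in which the tool goes at most 62.5 mm and 10.7 degrees, less where a joint would pass 70% of its speed; a pose out of reach is approached as far as the arm can. A call with a gripper value outside its range is refused whole. The fingers move at their own pace and stop on an object; FORCE is the grip in N (left out, the last holds). Time passes only in rows, so rows that repeat a pose let the fingers close. It gives the time, the measured TCP pose, the force and the opening at its end, in the units of the state.
- robot.observe(): the state, without advancing time (a new reading comes with each control period).
- robot.read_camera(name): name is "scene" or "side" or "wrist"; returns a dict with "image" (384x512x3 uint8, red, green, blue), "fx", "fy", "cx", "cy" (pixels), "eye" and "rotation" of the camera in the world; the wrist camera has in their place "hand_eye" (4x4, takes a point from camera to tool coordinates, whose origin is the TCP and whose axes are the flange's). Camera axes: x right, y down, z forward; pixel columns grow to the right and rows downward; lengths in m; the calibration is good to about 2 mm. A picture is of the moment at which its call begins: read the wrist's pose just before it. There is no depth.
- robot.job_done(): hands the job in, once; it reports no verdict.
Trained networks look in the newest picture that a camera, given by its name, has taken for a name from the list of things; names that differ only in an ending like _2 or _b are one class to them, and where a whole thing is asked for, a point or a joint stands for the part that bears it (a point fixed in the world has none). Each returns a list of dicts, best first, with "conf" (0 to 1); they miss things now and then, are a little off and sometimes report something else, mostly with a low value. They report only what shows in the picture. A call takes as long as a camera call. They do not tell look-alikes from the thing itself.
- robot.boxes_of(label, camera): "xy" ([column, row] in pixels, amid what is visible of it).
- robot.silhouettes(label, camera): "mask" (384x512 bool, what is visible of it) and "xy" ([column, row] in pixels, amid what is visible of it).
- robot.tip_of(label, camera): "xy" ([column, row] in pixels: a listed point, or the origin of a listed thing).
The state is a dict: "time": time; "qpos": joint angles; "joint_vel": joint speeds; "effort": joint torques, N m; "tool_pos": TCP position; "ee_rot": TCP orientation; "ft_force": force on the tool from outside, world axes, zero at the start; "wrist_torque": the same for the moment, N m; "gripper_width": opening from 0.0 (shut) to 1.0 (fully open).
Only numpy, scipy, OpenCV 4.12 (cv2) and the standard library are available. Lean on these libraries where they do the work, as an engineer would, in place of code of your own. Each camera call takes 0.05 s, during which the arm holds its last target. There are 200 camera calls.

## Working session

There is one attempt and no reset: what is moved stays moved. The work goes in short steps, Python scripts to look and compute and a shell command to move; the robot and the scene stay as the last step left them, time stands still between calls to the robot, and variables do not carry over. Pictures are saved under pics/ and viewed, about 8 in all and at most 12, crops included, and the job is handed in when it is done.

```bash
mkdir -p pics; cat > h.py <<'E'
import numpy as np, cv2
from plant import robot
from scipy.spatial.transform import Rotation as R
def cam(n):
    s=robot.observe(); c=robot.read_camera(n)
    if 'eye' in c: c['E']=np.array(c['eye']); 
    if 'eye' in c:
        r=np.array(c['rotation']); c['Rm']=r if r.shape==(3,3) else R.from_quat(r).as_matrix()
    else:
        T=np.eye(4);T[:3,:3]=R.from_quat(s['ee_rot']).as_matrix();T[:3,3]=s['tool_pos'];T=T@np.array(c['hand_eye']);c['E']=T[:3,3];c['Rm']=T[:3,:3]
    return c
def ray(c,xy):
    return c['Rm']@np.array([(xy[0]-c['cx'])/c['fx'],(xy[1]-c['cy'])/c['fy'],1])
def atz(c,xy,z):
    d=ray(c,xy); return c['E']+d*(z-c['E'][2])/d[2]
def proj(c,p):
    q=c['Rm'].T@(np.array(p)-c['E']); return np.array([c['fx']*q[0]/q[2]+c['cx'],c['fy']*q[1]/q[2]+c['cy']])
def save(c,f,box=None,s=1):
    im=c['image'][:,:,::-1]
    if box: im=im[box[1]:box[3],box[0]:box[2]]
    cv2.imwrite('pics/'+f,cv2.resize(im,None,fx=s,fy=s,interpolation=cv2.INTER_CUBIC))
E
python3 - <<'E'
from h import *
np.set_printoptions(precision=4,suppress=True)
s=robot.observe();print(s['time'],s['tool_pos'],s['ee_rot'],s['ft_force'])
ims=[]
H={'bay_seat':.072,'lip':.088,'post_left':.104,'cover':.09,'cover_front_left':.098,'cover_front_right':.098,'station':0,'clip_left':.09,'clip_right':.09,'reagent':0,'slidebox':0,'mouldtray':0}
for n in ['scene','side']:
    c=cam(n);save(c,n+'0.png');print(n,c['E'],c['Rm'].ravel(),c['fx'])
    for l,z in H.items():
        for d in robot.tip_of(l,n)[:3]: print(l,np.round(d['xy'],1),round(d['conf'],2),atz(c,d['xy'],z))
E
```

```text
0.0 [0.2063 0.5096 0.2572] [ 0.1912  0.9815 -0.0007 -0.0003] [ 0.5856 -0.0409  0.8902]
scene [ 0.9883 -0.2331  1.0317] [ 0.5424  0.7236 -0.4269  0.84   -0.4596  0.2883  0.0124 -0.515  -0.8571] 431.78176866943375
bay_seat [296.  249.5] 0.66 [0.698  0.0859 0.072 ]
bay_seat [222.5 211.2] 0.63 [ 0.513  -0.0097  0.072 ]
lip [308.2 255.1] 0.93 [0.7298 0.0965 0.088 ]
post_left [219.2 301.4] 0.71 [ 0.7169 -0.1368  0.104 ]
post_left [186.2 266.4] 0.65 [ 0.6072 -0.1591  0.104 ]
post_left [312.1 200.1] 0.63 [0.6213 0.1865 0.104 ]
cover [136.2 209.1] 0.94 [ 0.4022 -0.1911  0.09  ]
cover [379.4 165.9] 0.82 [0.6275 0.4066 0.09  ]
cover [260.3 210.7] 0.71 [0.571  0.0659 0.09  ]
cover_front_left [352.1 156.9] 0.84 [0.5695 0.3589 0.098 ]
cover_front_left [276.1 177.7] 0.76 [0.5155 0.1507 0.098 ]
cover_front_left [281.8 125.2] 0.73 [0.38   0.2623 0.098 ]
cover_front_right [226.8 123.9] 0.97 [0.2943 0.1352 0.098 ]
cover_front_right [395.5 193.6] 0.91 [0.7171 0.379  0.098 ]
cover_front_right [127.3 180.8] 0.88 [ 0.3196 -0.1757  0.098 ]Traceback (most recent call last):
  File "<stdin>", line 9, in <module>
ValueError: it knows: bay_seat, cover, cover_front_left, cover_front_right, lip, mouldtray, post_left, reagent, slidebox, station
```

```bash
python3 - <<'E'
from h import *
np.set_printoptions(precision=4,suppress=True)
H={'bay_seat':.072,'lip':.088,'post_left':.104,'cover':.09,'cover_front_left':.098,'cover_front_right':.098,'station':0}
ims=[]
for n in ['scene','side']:
    c=cam(n);save(c,n+'0.png');print(n,c['E'])
    ims.append(c['image'])
    for l,z in H.items():
        if n=='scene' and l!='station': continue
        for d in robot.tip_of(l,n)[:4]: print(l,np.round(d['xy'],1),round(d['conf'],2),atz(c,d['xy'],z))
E
```

```text
scene [ 0.9883 -0.2331  1.0317]
station [279.2 243.5] 0.97 [0.6389 0.0828 0.    ]
side [ 0.3459 -0.4952  0.7532]
bay_seat [316.8 181.5] 0.64 [0.6879 0.0888 0.072 ]
bay_seat [281.5 147.8] 0.39 [0.651  0.2236 0.072 ]
lip [335.3 170.3] 0.59 [0.7353 0.0956 0.088 ]
post_left [280.1 149.3] 0.7 [0.6316 0.1858 0.104 ]
cover [269.7 192.3] 0.9 [0.567  0.0739 0.09  ]
cover [202.3 348.8] 0.89 [ 0.3495 -0.2192  0.09  ]
cover [151.1 201.1] 0.8 [0.3148 0.1259 0.09  ]
cover [240.7 116.2] 0.61 [0.5836 0.3558 0.09  ]
cover_front_left [150.3 171.6] 0.93 [0.3259 0.2087 0.098 ]
cover_front_left [215.6 133.1] 0.91 [0.5012 0.2978 0.098 ]
cover_front_left [237.7 175.5] 0.85 [0.5124 0.1372 0.098 ]
cover_front_left [223.2 300.3] 0.6 [ 0.403  -0.1504  0.098 ]
cover_front_right [150.1 356.9] 0.91 [ 0.2678 -0.2105  0.098 ]
cover_front_right [267.9 115.6] 0.89 [0.6496 0.3266 0.098 ]
cover_front_right [118.3 218.5] 0.76 [0.2443 0.0908 0.098 ]
cover_front_right [263.1 223.2] 0.69 [ 0.5236 -0.0094  0.098 ]
station [298.9 207.7] 0.63 [0.6476 0.0825 0.    ]
```

View pics/scene0.png

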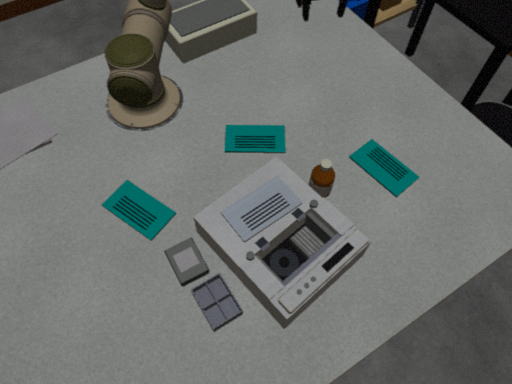

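View pics/side0.png

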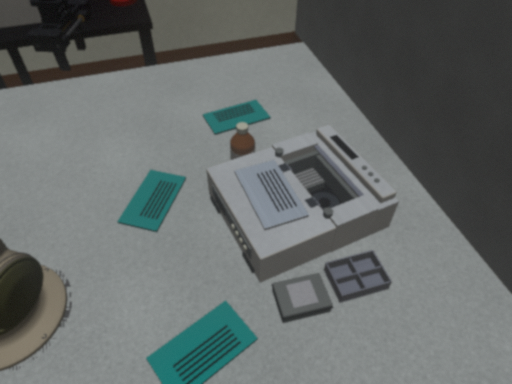

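The scene view shows the grey cover with slots on the white deck at about (262,208). The green plates are look-alikes. The open bay is behind the cover, with posts at (313,203) and (250,256), the bottle at (322,178), and the slide box and tray to the right. The side view agrees. The station origin is near (0.643, 0.083), with yaw of about 0.145 rad.

```bash
python3 -m creep '[{"z":0.07},{"x":0.04,"y":-0.045,"z":0.08,"az":4},{"x":0.08,"y":-0.09,"z":0.08,"az":8},{"x":0.12,"y":-0.135,"z":0.08,"az":12},{"x":0.16,"y":-0.18,"z":0.08,"az":16},{"x":0.2,"y":-0.225,"z":0.08,"az":20},{"x":0.24,"y":-0.27,"z":0.08,"az":24},{"x":0.28,"y":-0.315,"z":0.08,"az":28},{"x":0.32,"y":-0.37,"z":0.08,"az":30.3},{"x":0.36,"y":-0.43,"z":0.08,"az":30.3},{"x":0.36,"y":-0.43,"z":0.08,"az":30.3},{"x":0.36,"y":-0.43,"z":0.08,"az":30.3}]'
cat > look.py <<'E'
from h import *
import sys
np.set_printoptions(precision=4,suppress=True)
H={'bay_seat':.072,'lip':.088,'post_left':.104,'cover':.09,'cover_front_left':.098,'cover_front_right':.098,'station':0}
c=cam('wrist');save(c,sys.argv[1]);print(c['E'])
for l,z in H.items():
    for d in robot.tip_of(l,'wrist')[:3]: print(l,np.round(d['xy'],1),round(d['conf'],2),atz(c,d['xy'],z))
E
python3 look.py w1.png
```

```text
[0.1283 0.5409 0.3846]
cover [100.5 303. ] 0.73 [0.2748 0.2864 0.09  ]
cover_front_left [280.3 365. ] 0.79 [0.4255 0.4426 0.098 ]
cover_front_right [ 35.9 267.9] 0.61 [0.2077 0.2541 0.098 ]invalid input at $[0]: expected keys hand, x, y, z, ax, ay, az
```

View pics/w1.png

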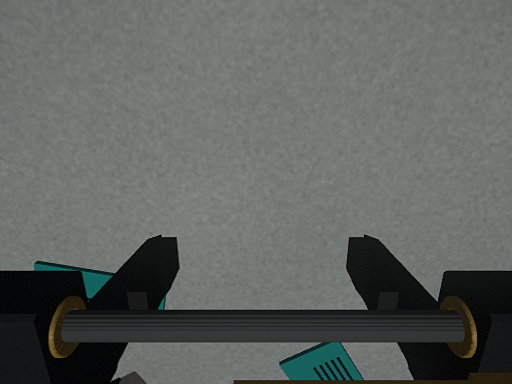

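The wrist picture shows only the bench. The camera sits on the robot side of the fingers, so I'll put the TCP further out when looking.

```bash
python3 -m creep '[{"hand":0,"x":0,"y":0,"z":0.05,"ax":0,"ay":0,"az":0},{"hand":0,"x":0.04,"y":-0.04,"z":0.09,"ax":0,"ay":0,"az":4},{"hand":0,"x":0.08,"y":-0.08,"z":0.09,"ax":0,"ay":0,"az":8},{"hand":0,"x":0.12,"y":-0.11,"z":0.09,"ax":0,"ay":0,"az":12},{"hand":0,"x":0.16,"y":-0.15,"z":0.09,"ax":0,"ay":0,"az":16},{"hand":0,"x":0.2,"y":-0.18,"z":0.09,"ax":0,"ay":0,"az":20},{"hand":0,"x":0.24,"y":-0.22,"z":0.09,"ax":0,"ay":0,"az":24},{"hand":0,"x":0.29,"y":-0.25,"z":0.09,"ax":0,"ay":0,"az":28},{"hand":0,"x":0.34,"y":-0.29,"z":0.09,"ax":0,"ay":0,"az":30.3},{"hand":0,"x":0.38,"y":-0.33,"z":0.09,"ax":0,"ay":0,"az":30.3},{"hand":0,"x":0.42,"y":-0.37,"z":0.09,"ax":0,"ay":0,"az":30.3},{"hand":0,"x":0.45,"y":-0.4,"z":0.09,"ax":0,"ay":0,"az":30.3},{"hand":0,"x":0.48,"y":-0.42,"z":0.09,"ax":0,"ay":0,"az":30.3},{"hand":0,"x":0.48,"y":-0.42,"z":0.09,"ax":0,"ay":0,"az":30.3},{"hand":0,"x":0.48,"y":-0.42,"z":0.09,"ax":0,"ay":0,"az":30.3}]'
python3 look.py w2.png
```

```text
time: 3.18
tool_pos: [0.6861, 0.0903, 0.3478]
ee_rot: [-0.072, 0.997, 0.0, -0.0]
ft_force: [-0.0, 0.7, 0.8]
gripper_width: 1.002
[0.6028 0.0781 0.4747]
bay_seat [266.  156.4] 0.55 [0.69   0.0955 0.072 ]
bay_seat [104.  23.] 0.18 [ 0.5633 -0.1097  0.072 ]
lip [262.4 188.9] 0.88 [0.7293 0.0964 0.088 ]
lip [346.6   9.1] 0.26 [0.5139 0.1573 0.088 ]
cover [113.1 122.8] 0.64 [ 0.6717 -0.0921  0.09  ]
cover [258.4  49.1] 0.55 [0.5669 0.0686 0.09  ]
cover_front_left [345.5   7.8] 0.72 [0.5152 0.1538 0.098 ]
cover_front_right [486.2 179.9] 0.75 [0.6749 0.3691 0.098 ]
station [260.1 110.9] 0.87 [0.6401 0.0802 0.    ]
station [351.9 122.8] 0.64 [0.6377 0.2166 0.    ]
```

View pics/w2.png

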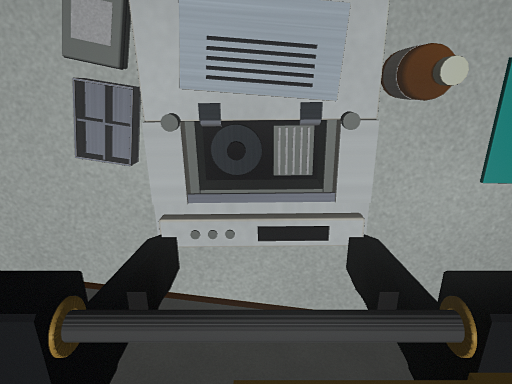

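The wrist view shows the posts at (171,121) and (351,121), the lip band at rows 193–202, and the cover's rear corners at (180,91) and (337,99). The cover is turned slightly relative to the station.

```bash
python3 - <<'E'
from h import *
np.set_printoptions(precision=4,suppress=True)
c=cam('wrist')
g=cv2.cvtColor(c['image'],cv2.COLOR_RGB2GRAY)
pr=atz(c,(171,121),.104);pl=atz(c,(351,121),.104)
lip=[atz(c,p,.09) for p in [(188,195),(336,193)]]
o=(pl+pr)/2;v=pl-pr;yaw=np.arctan2(-v[0],v[1]);print('post',pr,pl,np.linalg.norm(v),'origin',o,'yaw',yaw)
M=np.array([[np.cos(yaw),np.sin(yaw)],[-np.sin(yaw),np.cos(yaw)]])
st=lambda p:M@(p[:2]-o[:2])*1000
print('lip',[st(p) for p in lip],'seat',st(atz(c,(266,156.4),.072)))
for p in [(180,91),(337,99),(345.5,7.8),(350,3)]: q=atz(c,p,.098);print(p,q,st(q))
for b in [(188,203),(336,202)]: print('lip rear?',st(atz(c,b,.09)))
s=robot.observe();print(s['tool_pos'],st(np.array(s['tool_pos'])))
save(c,'w2c.png',(150,0,380,215),2.7)
E
```

```text
post [ 0.658  -0.0203  0.104 ] [0.6285 0.1846 0.104 ] 0.20707885808311252 origin [0.6432 0.0821 0.104 ] yaw 0.14295188284416693
lip [array([ 95.2112, -94.2265]), array([92.4724, 96.2247])] seat [48.5511  6.2812]
(180, 91) [ 0.6238 -0.0135  0.098 ] [-32.8151 -91.9416]
(337, 99) [0.607  0.1648 0.098 ] [-24.0762  86.9645]
(345.5, 7.8) [0.5154 0.1536 0.098 ] [-116.2758   88.9688]
(350, 3) [0.5104 0.1573 0.098 ] [-120.7152   93.3071]
lip rear? [106.2331 -95.0519]
lip rear? [104.8305  97.1411]
[0.6863 0.09   0.3479] [43.7281  1.6402]
```

View pics/w2c.png

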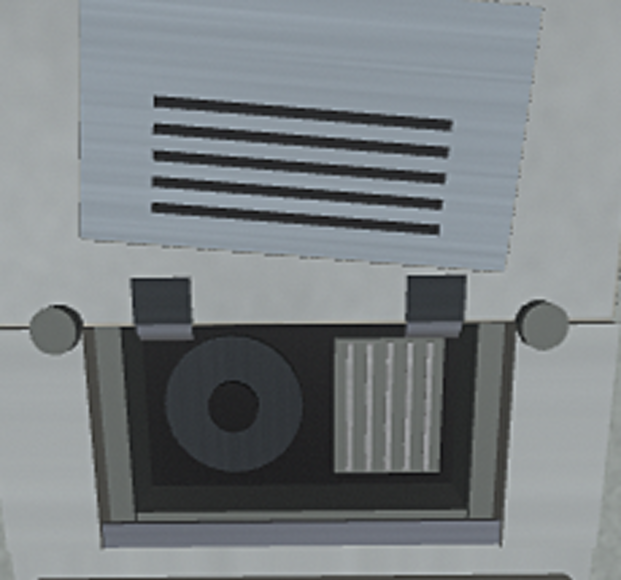

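Cover centre in the station frame is about (-77, 0), yaw -0.06 relative. Station origin is (0.643, 0.082), yaw about 0.147. The plan is to push with both open fingers, which squares the cover up. First I go behind it and find the deck height by touch.

```bash
python3 -m creep '[{"hand":0,"x":-0.05,"y":-0.008,"z":0,"ax":0,"ay":0,"az":0},{"hand":0,"x":-0.1,"y":-0.016,"z":0,"ax":0,"ay":0,"az":0},{"hand":0,"x":-0.15,"y":-0.024,"z":-0.03,"ax":0,"ay":0,"az":0},{"hand":0,"x":-0.2,"y":-0.031,"z":-0.08,"ax":0,"ay":0,"az":0},{"hand":0,"x":-0.2,"y":-0.031,"z":-0.13,"ax":0,"ay":0,"az":0},{"hand":0,"x":-0.2,"y":-0.031,"z":-0.18,"ax":0,"ay":0,"az":0},{"hand":0,"x":-0.2,"y":-0.031,"z":-0.21,"ax":0,"ay":0,"az":0},{"hand":0,"x":-0.2,"y":-0.031,"z":-0.225,"ax":0,"ay":0,"az":0},{"hand":0,"x":-0.2,"y":-0.031,"z":-0.23,"ax":0,"ay":0,"az":0},{"hand":0,"x":-0.2,"y":-0.031,"z":-0.23,"ax":0,"ay":0,"az":0}]'
python3 -m creep '[{"hand":0,"x":0,"y":0,"z":-0.002,"ax":0,"ay":0,"az":0},{"hand":0,"x":0,"y":0,"z":-0.004,"ax":0,"ay":0,"az":0},{"hand":0,"x":0,"y":0,"z":-0.005,"ax":0,"ay":0,"az":0},{"hand":0,"x":0,"y":0,"z":-0.005,"ax":0,"ay":0,"az":0}]'
```

```text
time: 4.88
tool_pos: [0.4864, 0.059, 0.1182]
ee_rot: [-0.072, 0.997, -0.0, 0.0]
ft_force: [0.3, 0.6, -0.1]
gripper_width: 1.001
time: 5.38
tool_pos: [0.4865, 0.059, 0.1133]
ee_rot: [-0.072, 0.997, -0.0, 0.0]
ft_force: [-0.2, -0.6, -0.2]
gripper_width: 1.001
```

```bash
python3 -m creep '[{"hand":0,"x":0,"y":0,"z":-0.001,"ax":0,"ay":0,"az":0},{"hand":0,"x":0,"y":0,"z":-0.002,"ax":0,"ay":0,"az":0},{"hand":0,"x":0,"y":0,"z":-0.002,"ax":0,"ay":0,"az":0}]'
python3 -m creep '[{"hand":0,"x":0.0049,"y":0.0007,"z":0,"ax":0,"ay":0,"az":0},{"hand":0,"x":0.0099,"y":0.0015,"z":0,"ax":0,"ay":0,"az":0},{"hand":0,"x":0.0148,"y":0.0022,"z":0,"ax":0,"ay":0,"az":0},{"hand":0,"x":0.0198,"y":0.0029,"z":0,"ax":0,"ay":0,"az":0},{"hand":0,"x":0.0247,"y":0.0037,"z":0,"ax":0,"ay":0,"az":0},{"hand":0,"x":0.0297,"y":0.0044,"z":0,"ax":0,"ay":0,"az":0},{"hand":0,"x":0.0346,"y":0.0051,"z":0,"ax":0,"ay":0,"az":0},{"hand":0,"x":0.0396,"y":0.0059,"z":0,"ax":0,"ay":0,"az":0},{"hand":0,"x":0.0396,"y":0.0059,"z":0,"ax":0,"ay":0,"az":0}]'
python3 look.py w3.png
```

```text
time: 5.75
tool_pos: [0.4864, 0.059, 0.1112]
ee_rot: [-0.072, 0.997, -0.0, 0.0]
ft_force: [-0.4, 0.2, 0.3]
gripper_width: 0.999
time: 6.88
tool_pos: [0.5265, 0.065, 0.1112]
ee_rot: [-0.072, 0.997, -0.0, 0.001]
ft_force: [-0.4, -0.0, -0.0]
gripper_width: 1.001
[0.443  0.0529 0.2379]
cover [273.2 344.5] 0.72 [0.5865 0.0799 0.09  ]
cover_front_left [434.  287.9] 0.56 [0.53   0.1555 0.098 ]
cover_front_right [109.9 285.3] 0.89 [ 0.5525 -0.0113  0.098 ]
```

```bash
python3 - <<'E'
from h import *
for n in ['scene','side']:
    c=cam(n);save(c,n+'1.png',(170,140,380,330) if n=='scene' else (190,120,410,290),2)
E
python3 -c "
import cv2,numpy as np
a=cv2.imread('pics/scene1.png');b=cv2.imread('pics/side1.png');w=cv2.imread('pics/w3.png')
h=np.zeros((390,800,3),np.uint8)
for i,x in enumerate((a,b)):
    x=cv2.resize(x,(400,int(x.shape[0]*400/x.shape[1])));h[:x.shape[0],i*400:i*400+400]=x
cv2.imwrite('pics/m1.png',h)"
```

```text
(no output)
```

View pics/m1.png

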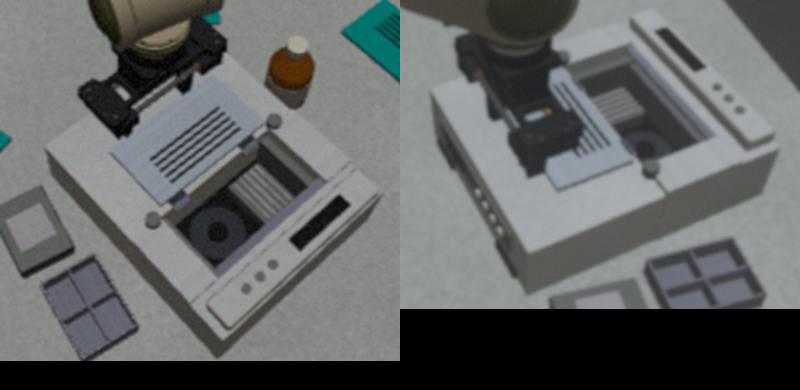

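Cover is squared and still on the deck. Next I check its lateral centring between the posts, using the scene camera at full resolution.

```bash
python3 - <<'E'
from h import *
np.set_printoptions(precision=1,suppress=True)
yaw=.147;M=np.array([[np.cos(yaw),np.sin(yaw)],[-np.sin(yaw),np.cos(yaw)]]);o=np.array([.643,.082])
st=lambda p:M@(p[:2]-o)*1000
f=lambda x,y:(x/1.905+170,y/1.905+140)
c=cam('scene')
for n,p,z in [('pl',(274,121),.104),('pr',(153,220),.104),('rl',(263,138),.098),('rr',(163,202),.098),('fr',(113,155),.098)]: print(n,st(atz(c,f(*p),z)))
w=cam('wrist')
for p in [(434,287.9),(109.9,285.3)]: print(st(atz(w,p,.098)))
save(c,'s2.png',(220,165,330,275),5.4)
E
```

```text
pl [  3.5 102.8]
pr [   4.6 -106.1]
rl [10.1 77.1]
rr [ -7.2 -79.5]
fr [-97.6 -84.7]
[-101.5   89.3]
[-103.7  -79.1]
```

View pics/s2.png

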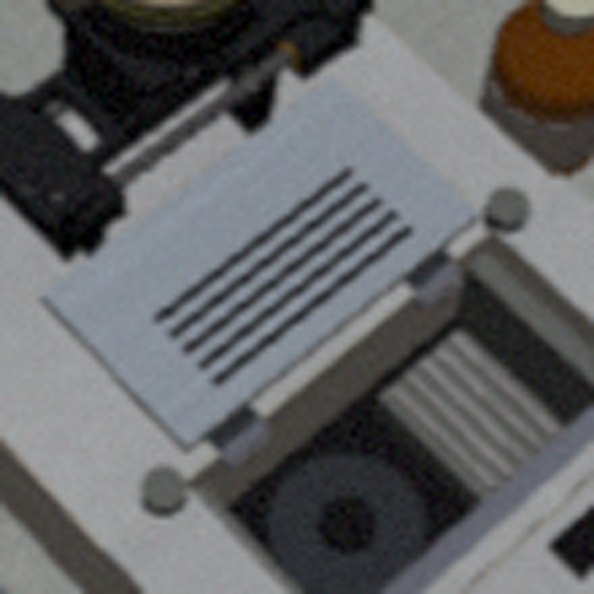

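View pics/w3.png

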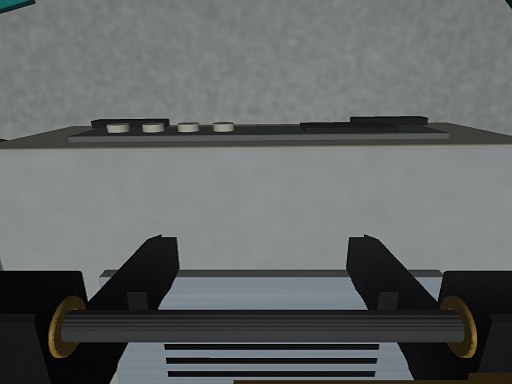

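The wrist view shows the front edge running from (103,271) to (440,271), while the finger midpoint is at column 262. So the cover lies about 5 mm left of the tool axis. I'll cross-check that in the scene crop, with rear corners (188,448) and (480,212) and posts (163,491) and (507,207).

```bash
python3 - <<'E'
from h import *
np.set_printoptions(precision=1,suppress=True)
f=lambda x,y:(x/5.4+220,y/5.4+165)
for dummy in [0]:
    c=cam('scene')
    pl=atz(c,f(507,205),.104)[:2];pr=atz(c,f(163,489),.104)[:2]
    o=(pl+pr)/2;v=(pl-pr);print(np.linalg.norm(v)*1e3);v/=np.linalg.norm(v);M=np.array([[v[1],-v[0]],v]);print(o*1e3,np.arctan2(-v[0],v[1])*1e3)
    for n,p in [('rl',(480,212)),('rr',(188,446)),('fr',(43,298))]: print(n,M@(atz(c,f(*p),.098)[:2]-o)*1e3)
E
```

```text
210.50226853102916
[646.6  81.4] 156.7067545589769
rl [-7.5 96.3]
rr [ -9.7 -82.2]
fr [-106.5  -83. ]
```

Both agree: the cover is about 6 mm too far left, so it would hit the left post. I'll nudge it right by its left edge with closed fingers.

```bash
python3 -m creep '[{"hand":0,"x":-0.004,"y":0,"z":0.0,"ax":0,"ay":0,"az":0},{"hand":0,"x":-0.006,"y":0,"z":0.03,"ax":0,"ay":0,"az":0},{"hand":255,"x":-0.004,"y":0,"z":0.06,"ax":0,"ay":0,"az":0},{"hand":255,"x":0.01,"y":0.045,"z":0.06,"ax":0,"ay":0,"az":0},{"hand":255,"x":0.03,"y":0.09,"z":0.06,"ax":0,"ay":0,"az":0},{"hand":255,"x":0.042,"y":0.135,"z":0.06,"ax":0,"ay":0,"az":0},{"hand":255,"x":0.042,"y":0.135,"z":0.06,"ax":0,"ay":0,"az":0},{"hand":255,"x":0.042,"y":0.135,"z":0.03,"ax":0,"ay":0,"az":0},{"hand":255,"x":0.042,"y":0.135,"z":0.01,"ax":0,"ay":0,"az":0},{"hand":255,"x":0.042,"y":0.135,"z":0.0,"ax":0,"ay":0,"az":0},{"hand":255,"x":0.042,"y":0.135,"z":0.0,"ax":0,"ay":0,"az":0}]' 20
python3 - <<'E'
from h import *
w=cam('wrist');save(w,'w4.png');s=cam('scene');save(s,'s4.png',(220,165,330,275),4)
a=cv2.imread('pics/w4.png');b=cv2.imread('pics/s4.png');h=np.zeros((440,800,3),np.uint8)
a=cv2.resize(a,(400,300));h[:300,:400]=a;h[:400,400:]=cv2.resize(b,(400,400));cv2.imwrite('pics/m4.png',h)
E
```

```text
time: 8.9
tool_pos: [0.5679, 0.1994, 0.1111]
ee_rot: [-0.072, 0.997, -0.0, -0.0]
ft_force: [-0.2, 0.4, 0.6]
gripper_width: 0.012
```

View pics/m4.png

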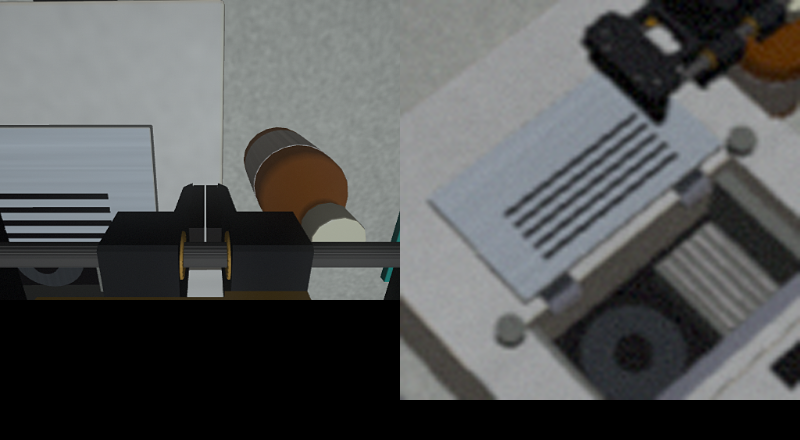

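The wrist half shows the cover's left edge at column ~156, with the closed fingers (180–232) just outside it. The bottle is clear, below the gripper body. Now I push right about 20 mm.

```bash
python3 -m creep '[{"hand":255,"x":0.0006,"y":-0.004,"z":0,"ax":0,"ay":0,"az":0},{"hand":255,"x":0.0012,"y":-0.008,"z":0,"ax":0,"ay":0,"az":0},{"hand":255,"x":0.0018,"y":-0.012,"z":0,"ax":0,"ay":0,"az":0},{"hand":255,"x":0.0024,"y":-0.016,"z":0,"ax":0,"ay":0,"az":0},{"hand":255,"x":0.003,"y":-0.02,"z":0,"ax":0,"ay":0,"az":0},{"hand":255,"x":0.003,"y":-0.02,"z":0,"ax":0,"ay":0,"az":0}]'
python3 - <<'E'
from h import *
np.set_printoptions(precision=1,suppress=True)
w=cam('wrist');save(w,'w5.png');c=cam('scene');save(c,'s5.png',(220,165,330,275),4)
a=cv2.imread('pics/w5.png');b=cv2.imread('pics/s5.png');h=np.zeros((440,800,3),np.uint8)
a=cv2.resize(a,(400,300));h[:300,:400]=a;h[:400,400:]=cv2.resize(b,(400,400));cv2.imwrite('pics/m5.png',h)
E
```

```text
time: 9.75
tool_pos: [0.5714, 0.1794, 0.112]
ee_rot: [-0.072, 0.997, -0.0, 0.001]
ft_force: [-0.3, -0.0, 0.4]
gripper_width: 0.003
```

View pics/m5.png

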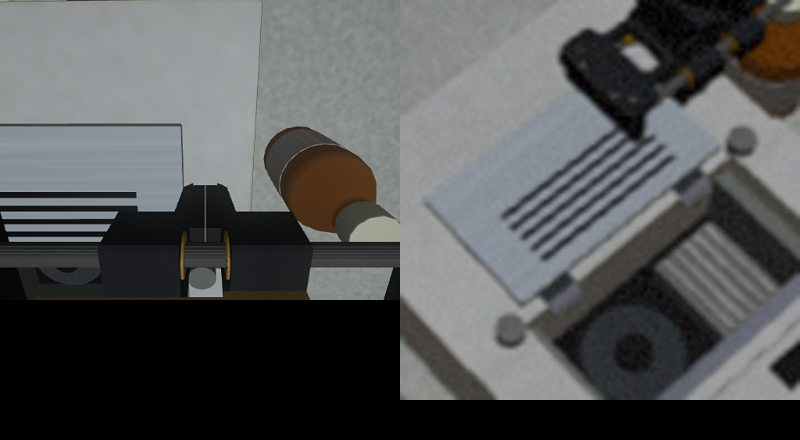

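The cover moved about 3 mm right and stayed square. The wrist view has its front-left corner at about (233,160) and the left post top at about (260,356), both in full-image pixels. Next I compute the remaining offset.

```bash
python3 - <<'E'
from h import *
np.set_printoptions(precision=1,suppress=True)
yaw=.15;M=np.array([[np.cos(yaw),np.sin(yaw)],[-np.sin(yaw),np.cos(yaw)]]);o=np.array([.644,.082])
st=lambda p:M@(p[:2]-o)*1000
w=cam('wrist')
print('corner',st(atz(w,(233,160),.098)),'post',st(atz(w,(260,356),.104)),'tool',st(np.array(robot.observe()['tool_pos'])))
c=cam('scene');f=lambda x,y:((x-400)/3.636+220,y/3.636+165)
pl=atz(c,f(741,138),.104)[:2];pr=atz(c,f(510,329),.104)[:2]
o=(pl+pr)/2;v=(pl-pr);v/=np.linalg.norm(v);M=np.array([[v[1],-v[0]],v])
for n,p in [('rl',(719,146)),('rr',(524,303)),('fr',(427,203))]: print(n,M@(atz(c,f(*p),.098)[:2]-o)*1e3)
E
```

```text
corner [-108.8   94.3] post [ -0.8 105.6] tool [-57.3 107.4]
rl [-7.4 92.3]
rr [ -9.3 -84.7]
fr [-106.  -85.]
```

```bash
python3 -m creep '[{"hand":255,"x":0.0003,"y":-0.002,"z":-0.0005,"ax":0,"ay":0,"az":0},{"hand":255,"x":0.0007,"y":-0.0043,"z":-0.0007,"ax":0,"ay":0,"az":0},{"hand":255,"x":0.0007,"y":-0.0043,"z":-0.0007,"ax":0,"ay":0,"az":0}]'
cat > fit.py <<'E'
from h import *
np.set_printoptions(precision=1,suppress=True)
yaw=.15;M=np.array([[np.cos(yaw),np.sin(yaw)],[-np.sin(yaw),np.cos(yaw)]]);o=np.array([.644,.082])
st=lambda p:M@(p[:2]-o)*1000
def rect(n,z=.098):
    c=cam(n)
    for d in robot.silhouettes('cover',n):
        m=d['mask'].astype(np.uint8);g=st(atz(c,d['xy'],z))
        if abs(g[0])>150 or abs(g[1])>60: continue
        cs=max(cv2.findContours(m,0,2)[0],key=cv2.contourArea)[:,0,:]
        pts=np.array([st(atz(c,p,z)) for p in cs],np.float32)
        r=cv2.minAreaRect(pts);print(n,round(d['conf'],2),'c',np.array(r[0]),np.array(r[1]),round(r[2],1),'x',pts[:,0].min(),pts[:,0].max(),'y',pts[:,1].min(),pts[:,1].max())
if __name__=='__main__':
    rect('scene');rect('side')
    s=robot.observe();print('tool',st(np.array(s['tool_pos'])),s['tool_pos'],s['time'])
E
python3 fit.py
```

```text
time: 10.32
tool_pos: [0.5721, 0.1753, 0.1114]
ee_rot: [-0.072, 0.997, -0.0, 0.001]
ft_force: [-0.3, 0.7, 0.2]
gripper_width: 0.005
scene 0.72 c [-56.8  -2.8] [181.5 101.4] 89.5 x -108.02725 -6.2059593 y -93.55689 87.91768
side 0.58 c [-59.9  -4.8] [185.  103.6] 89.3 x -112.5541 -7.6748185 y -96.73611 87.96933
tool [-57.2 103.1] [0.6 0.2 0.1] 10.525
```

Centred to about 1 mm and square. Next I go behind it with the fingers open and push rearward.

```bash
python3 -m creep '[{"hand":255,"x":-0.0015,"y":0.01,"z":0,"ax":0,"ay":0,"az":0},{"hand":255,"x":-0.0015,"y":0.01,"z":0.03,"ax":0,"ay":0,"az":0},{"hand":0,"x":-0.003,"y":0,"z":0.06,"ax":0,"ay":0,"az":0},{"hand":0,"x":-0.02,"y":-0.045,"z":0.06,"ax":0,"ay":0,"az":0.3},{"hand":0,"x":-0.04,"y":-0.09,"z":0.06,"ax":0,"ay":0,"az":0.3},{"hand":0,"x":-0.0587,"y":-0.113,"z":0.06,"ax":0,"ay":0,"az":0.3},{"hand":0,"x":-0.0587,"y":-0.113,"z":0.06,"ax":0,"ay":0,"az":0.3},{"hand":0,"x":-0.0587,"y":-0.113,"z":0.03,"ax":0,"ay":0,"az":0.3},{"hand":0,"x":-0.0587,"y":-0.113,"z":0.01,"ax":0,"ay":0,"az":0.3},{"hand":0,"x":-0.0587,"y":-0.113,"z":0,"ax":0,"ay":0,"az":0.3},{"hand":0,"x":-0.0587,"y":-0.113,"z":0,"ax":0,"ay":0,"az":0.3}]'
python3 -m creep '[{"hand":0,"x":0.0049,"y":0.0007,"z":0,"ax":0,"ay":0,"az":0},{"hand":0,"x":0.0099,"y":0.0015,"z":0,"ax":0,"ay":0,"az":0},{"hand":0,"x":0.0148,"y":0.0022,"z":0,"ax":0,"ay":0,"az":0},{"hand":0,"x":0.0198,"y":0.003,"z":0,"ax":0,"ay":0,"az":0},{"hand":0,"x":0.0247,"y":0.0037,"z":0,"ax":0,"ay":0,"az":0},{"hand":0,"x":0.0297,"y":0.0045,"z":0,"ax":0,"ay":0,"az":0},{"hand":0,"x":0.0346,"y":0.0052,"z":0,"ax":0,"ay":0,"az":0},{"hand":0,"x":0.0396,"y":0.006,"z":0,"ax":0,"ay":0,"az":0},{"hand":0,"x":0.0445,"y":0.0067,"z":0,"ax":0,"ay":0,"az":0},{"hand":0,"x":0.0495,"y":0.0075,"z":0,"ax":0,"ay":0,"az":0},{"hand":0,"x":0.0544,"y":0.0082,"z":0,"ax":0,"ay":0,"az":0},{"hand":0,"x":0.0544,"y":0.0082,"z":0,"ax":0,"ay":0,"az":0}]'
python3 fit.py
```

```text
time: 11.9
tool_pos: [0.5136, 0.063, 0.111]
ee_rot: [-0.075, 0.997, -0.0, 0.001]
ft_force: [-0.8, 0.2, -0.3]
gripper_width: 0.99
time: 13.4
tool_pos: [0.5686, 0.0712, 0.1109]
ee_rot: [-0.075, 0.997, -0.0, 0.001]
ft_force: [0.6, -0.0, -0.0]
gripper_width: 1.001
scene 0.76 c [-14.7  -3.5] [183.  102.2] 89.9 x -65.76327 36.492035 y -95.002556 88.05831
side 0.97 c [-17.5  -6.3] [177.5 101.7] 89.6 x -68.7151 33.088856 y -95.335846 82.118454
tool [-76.7   0.7] [0.6 0.1 0.1] 13.6
```

It is square and between the posts. I keep pushing through the tipping.

```bash
python3 -m creep '[{"hand":0,"x":0.004,"y":0.0006,"z":0,"ax":0,"ay":0,"az":0},{"hand":0,"x":0.008,"y":0.0012,"z":0,"ax":0,"ay":0,"az":0},{"hand":0,"x":0.012,"y":0.0018,"z":0,"ax":0,"ay":0,"az":0},{"hand":0,"x":0.016,"y":0.0024,"z":0,"ax":0,"ay":0,"az":0},{"hand":0,"x":0.02,"y":0.003,"z":0,"ax":0,"ay":0,"az":0},{"hand":0,"x":0.024,"y":0.0036,"z":0,"ax":0,"ay":0,"az":0},{"hand":0,"x":0.028,"y":0.0042,"z":0,"ax":0,"ay":0,"az":0},{"hand":0,"x":0.032,"y":0.0048,"z":0,"ax":0,"ay":0,"az":0},{"hand":0,"x":0.036,"y":0.0054,"z":0,"ax":0,"ay":0,"az":0},{"hand":0,"x":0.04,"y":0.006,"z":0,"ax":0,"ay":0,"az":0},{"hand":0,"x":0.04,"y":0.006,"z":0,"ax":0,"ay":0,"az":0}]'
python3 fit.py; python3 - <<'E'
from h import *
w=cam('side');save(w,'w6.png',(220,110,400,245),2.2);s=cam('scene');save(s,'s6.png',(220,165,340,275),3.3)
a=cv2.imread('pics/w6.png');b=cv2.imread('pics/s6.png');h=np.zeros((364,800,3),np.uint8)
h[:a.shape[0],:a.shape[1]]=a;h[:b.shape[0],400:400+b.shape[1]]=b;cv2.imwrite('pics/m6.png',h)
E
```

```text
time: 14.98
tool_pos: [0.6084, 0.0772, 0.1109]
ee_rot: [-0.075, 0.997, -0.0, 0.001]
ft_force: [-0.4, -0.5, 0.5]
gripper_width: 0.998
scene 0.58 c [26.1 -4.1] [185.5 102.9] 89.9 x -25.568068 77.410255 y -96.966286 88.68998
tool [-36.3   0.6] [0.6 0.1 0.1] 15.175
```

View pics/m6.png

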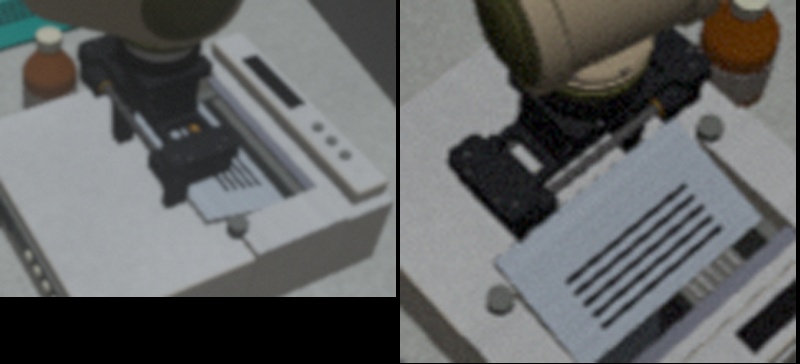

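The picture shows the cover between the posts, front raised, rear sinking into the bay and not yet under the lip. I keep pushing, then use the force to find the stop.

```bash
python3 -m creep '[{"hand":0,"x":0.003,"y":0.0005,"z":0,"ax":0,"ay":0,"az":0},{"hand":0,"x":0.006,"y":0.0009,"z":0,"ax":0,"ay":0,"az":0},{"hand":0,"x":0.009,"y":0.0014,"z":0,"ax":0,"ay":0,"az":0},{"hand":0,"x":0.012,"y":0.0018,"z":0,"ax":0,"ay":0,"az":0},{"hand":0,"x":0.014,"y":0.0021,"z":0,"ax":0,"ay":0,"az":0},{"hand":0,"x":0.014,"y":0.0021,"z":0,"ax":0,"ay":0,"az":0}]'
python3 -m creep '[{"hand":0,"x":0.002,"y":0.0003,"z":0,"ax":0,"ay":0,"az":0},{"hand":0,"x":0.004,"y":0.0006,"z":0,"ax":0,"ay":0,"az":0},{"hand":0,"x":0.006,"y":0.0009,"z":0,"ax":0,"ay":0,"az":0},{"hand":0,"x":0.008,"y":0.0012,"z":0,"ax":0,"ay":0,"az":0},{"hand":0,"x":0.008,"y":0.0012,"z":0,"ax":0,"ay":0,"az":0}]'
python3 fit.py
```

```text
time: 16.02
tool_pos: [0.6222, 0.0793, 0.1111]
ee_rot: [-0.075, 0.997, -0.0, 0.001]
ft_force: [-0.4, -0.5, -0.1]
gripper_width: 1.0
time: 16.65
tool_pos: [0.6305, 0.0805, 0.1111]
ee_rot: [-0.075, 0.997, -0.0, 0.001]
ft_force: [0.1, 0.8, -0.6]
gripper_width: 1.0
scene 0.65 c [46.6 -5.3] [101.2 186.6] 0.2 x -4.211824 97.54791 y -98.4729 87.8568
tool [-13.7   0.6] [0.6 0.1 0.1] 16.85
```

```bash
python3 -m creep '[{"hand":0,"x":0.001,"y":0.0002,"z":0,"ax":0,"ay":0,"az":0},{"hand":0,"x":0.002,"y":0.0003,"z":0,"ax":0,"ay":0,"az":0},{"hand":0,"x":0.003,"y":0.0005,"z":0,"ax":0,"ay":0,"az":0},{"hand":0,"x":0.004,"y":0.0006,"z":0,"ax":0,"ay":0,"az":0},{"hand":0,"x":0.004,"y":0.0006,"z":0,"ax":0,"ay":0,"az":0}]'
python3 -m creep '[{"hand":0,"x":0.001,"y":0.0002,"z":0,"ax":0,"ay":0,"az":0},{"hand":0,"x":0.002,"y":0.0003,"z":0,"ax":0,"ay":0,"az":0},{"hand":0,"x":0.002,"y":0.0003,"z":0,"ax":0,"ay":0,"az":0}]'
python3 -m creep '[{"hand":0,"x":0.001,"y":0.0002,"z":0,"ax":0,"ay":0,"az":0},{"hand":0,"x":0.001,"y":0.0002,"z":0,"ax":0,"ay":0,"az":0}]'
```

```text
time: 17.48
tool_pos: [0.6344, 0.0811, 0.1112]
ee_rot: [-0.075, 0.997, -0.0, 0.001]
ft_force: [0.2, -0.8, -0.1]
gripper_width: 0.997
time: 17.85
tool_pos: [0.6365, 0.0814, 0.1112]
ee_rot: [-0.075, 0.997, -0.0, 0.001]
ft_force: [-0.5, -0.1, 0.2]
gripper_width: 1.001
time: 18.1
tool_pos: [0.6378, 0.0816, 0.1113]
ee_rot: [-0.075, 0.997, -0.0, 0.002]
ft_force: [0.2, -0.2, -0.2]
gripper_width: 1.001
```

```bash
python3 -m creep '[{"hand":0,"x":0.001,"y":0.0002,"z":0,"ax":0,"ay":0,"az":0},{"hand":0,"x":0.001,"y":0.0002,"z":0,"ax":0,"ay":0,"az":0}]'
python3 -m creep '[{"hand":0,"x":0.001,"y":0.0002,"z":0,"ax":0,"ay":0,"az":0},{"hand":0,"x":0.001,"y":0.0002,"z":0,"ax":0,"ay":0,"az":0}]';python3 fit.py; python3 -c "
from h import *
for n in('scene','side','wrist'):
    cam(n)
    for l in('cover_front_left','cover_front_right','cover','lip'):
        print(n,l,[(np.round(d['xy']).tolist(),round(d['conf'],2)) for d in robot.tip_of(l,n)])"
```

```text
time: 18.35
tool_pos: [0.6389, 0.0818, 0.1113]
ee_rot: [-0.075, 0.997, -0.0, 0.002]
ft_force: [-0.4, -0.5, -0.3]
gripper_width: 1.001
time: 18.6
tool_pos: [0.6395, 0.082, 0.1112]
ee_rot: [-0.075, 0.997, -0.0, 0.001]
ft_force: [-3.8, -1.1, 0.4]
gripper_width: 0.998
scene 0.86 c [51.2 -6.6] [ 88.5 180.7] 0.2 x 6.740165 95.59333 y -96.966286 83.591156
tool [-4.4  0.7] [0.6 0.1 0.1] 18.8
scene cover_front_left [([351.0, 157.0], 0.71), ([284.0, 127.0], 0.69), ([310.0, 211.0], 0.62), ([172.0, 213.0], 0.57)]
scene cover_front_right [([395.0, 197.0], 0.85), ([228.0, 126.0], 0.84), ([128.0, 183.0], 0.73), ([261.0, 253.0], 0.7)]
scene cover [([381.0, 164.0], 0.87), ([299.0, 250.0], 0.75), ([138.0, 213.0], 0.55)]
scene lip [([309.0, 258.0], 0.57)]
side cover_front_left [([150.0, 170.0], 0.84), ([286.0, 160.0], 0.75), ([226.0, 304.0], 0.72), ([216.0, 131.0], 0.72)]
side cover_front_right [([149.0, 360.0], 0.75), ([267.0, 116.0], 0.75), ([118.0, 218.0], 0.64), ([325.0, 204.0], 0.57)]
side cover [([320.0, 178.0], 0.97), ([153.0, 199.0], 0.85), ([202.0, 350.0], 0.78), ([240.0, 117.0], 0.62)]
side lip [([333.0, 172.0], 0.95)]
wrist cover_front_left [([416.0, 280.0], 0.62)]
wrist cover_front_right [([102.0, 280.0], 0.86)]
wrist cover []
wrist lip []
```

Force is rising at the expected end position, with 88 mm of cover visible in front of the lip. I push slightly further to be sure it is home.

```bash
python3 -m creep '[{"hand":0,"x":0.001,"y":0.0002,"z":0,"ax":0,"ay":0,"az":0},{"hand":0,"x":0.001,"y":0.0002,"z":0,"ax":0,"ay":0,"az":0}]'; python3 -m creep '[{"hand":0,"x":0.001,"y":0.0002,"z":0,"ax":0,"ay":0,"az":0},{"hand":0,"x":0.001,"y":0.0002,"z":0,"ax":0,"ay":0,"az":0}]'
python3 -c "
from h import *
c=[cam('side'),cam('scene')]
for k in (0,1):
  for l in('cover_front_left','cover_front_right'):
    n=('side','scene')[k]
    print(n,l,[(np.round(d['xy'],1).tolist()) for d in robot.tip_of(l,n)])"
```

```text
time: 19.8
tool_pos: [0.64, 0.0821, 0.1111]
ee_rot: [-0.075, 0.997, -0.0, 0.0]
ft_force: [-7.6, -1.5, 2.6]
gripper_width: 0.998
time: 20.05
tool_pos: [0.6401, 0.0821, 0.111]
ee_rot: [-0.075, 0.997, -0.0, -0.001]
ft_force: [-8.7, -2.6, 3.5]
gripper_width: 0.999
side cover_front_left [[215.1, 130.7], [287.7, 162.6], [224.5, 299.9], [152.8, 169.7]]
side cover_front_right [[151.3, 359.2], [117.1, 216.6], [325.9, 208.4], [269.4, 116.3]]
scene cover_front_left [[350.6, 157.6], [285.1, 123.5], [172.0, 212.4], [310.5, 213.1], [319.8, 186.5]]
scene cover_front_right [[259.0, 252.0], [227.6, 126.2], [128.4, 182.4], [394.4, 195.5]]
```

The arm has stopped against the rear stop at 8.7 N without moving. If the lip face were blocking it, the stop would have come 12 mm earlier, so the cover is home. Now I close the fingers and press each side in turn, behind the clip nose, starting with the left.

```bash
python3 -m creep '[{"hand":0,"x":-0.005,"y":-0.0007,"z":0,"ax":0,"ay":0,"az":0},{"hand":0,"x":-0.005,"y":-0.0007,"z":0.02,"ax":0,"ay":0,"az":0},{"hand":255,"x":-0.005,"y":0,"z":0.045,"ax":0,"ay":0,"az":0},{"hand":255,"x":0.006,"y":0.03,"z":0.045,"ax":0,"ay":0,"az":0},{"hand":255,"x":0.0148,"y":0.063,"z":0.045,"ax":0,"ay":0,"az":0},{"hand":255,"x":0.0148,"y":0.063,"z":0.045,"ax":0,"ay":0,"az":0},{"hand":255,"x":0.0148,"y":0.063,"z":0.03,"ax":0,"ay":0,"az":0},{"hand":255,"x":0.0148,"y":0.063,"z":0.018,"ax":0,"ay":0,"az":0},{"hand":255,"x":0.0148,"y":0.063,"z":0.01,"ax":0,"ay":0,"az":0},{"hand":255,"x":0.0148,"y":0.063,"z":0.01,"ax":0,"ay":0,"az":0}]' 20
python3 -m creep '[{"hand":255,"x":0,"y":0,"z":-0.002,"ax":0,"ay":0,"az":0},{"hand":255,"x":0,"y":0,"z":-0.004,"ax":0,"ay":0,"az":0},{"hand":255,"x":0,"y":0,"z":-0.004,"ax":0,"ay":0,"az":0}]'
python3 -m creep '[{"hand":255,"x":0,"y":0,"z":-0.001,"ax":0,"ay":0,"az":0},{"hand":255,"x":0,"y":0,"z":-0.002,"ax":0,"ay":0,"az":0},{"hand":255,"x":0,"y":0,"z":-0.002,"ax":0,"ay":0,"az":0}]'
```

```text
time: 21.6
tool_pos: [0.6546, 0.1447, 0.1201]
ee_rot: [-0.075, 0.997, -0.0, -0.002]
ft_force: [0.4, 0.2, -0.2]
gripper_width: 0.12
time: 21.98
tool_pos: [0.6546, 0.1447, 0.1161]
ee_rot: [-0.075, 0.997, -0.0, -0.002]
ft_force: [0.2, 0.4, 0.1]
gripper_width: 0.008
time: 22.35
tool_pos: [0.6546, 0.1447, 0.1141]
ee_rot: [-0.075, 0.997, -0.0, -0.002]
ft_force: [-0.2, -0.1, 0.5]
gripper_width: 0.006
```

```bash
for i in 1 2; do python3 -m creep '[{"hand":255,"x":0,"y":0,"z":-0.001,"ax":0,"ay":0,"az":0},{"hand":255,"x":0,"y":0,"z":-0.001,"ax":0,"ay":0,"az":0}]' | grep -E "pos|force"; done
```

```text
tool_pos: [0.6546, 0.1447, 0.1129]
ft_force: [0.3, -0.9, 0.4]
tool_pos: [0.6547, 0.1447, 0.1123]
ft_force: [-1.0, 0.5, 1.8]
```

```bash
for i in 1 2 3; do python3 -m creep '[{"hand":255,"x":0,"y":0,"z":-0.001,"ax":0,"ay":0,"az":0},{"hand":255,"x":0,"y":0,"z":-0.001,"ax":0,"ay":0,"az":0}]' | grep -E "pos|force"; done
```

```text
tool_pos: [0.6546, 0.1448, 0.1119]
ft_force: [-2.5, -1.6, 5.6]
tool_pos: [0.6546, 0.1448, 0.1117]
ft_force: [-1.6, -1.0, 6.4]
tool_pos: [0.6546, 0.1448, 0.1116]
ft_force: [-2.4, 0.1, 7.1]
```

```bash
python3 -m creep '[{"hand":255,"x":0,"y":0,"z":-0.001,"ax":0,"ay":0,"az":0},{"hand":255,"x":0,"y":0,"z":-0.002,"ax":0,"ay":0,"az":0},{"hand":255,"x":0,"y":0,"z":-0.002,"ax":0,"ay":0,"az":0}]' | grep -E "pos|force";  python3 -m creep '[{"hand":255,"x":0,"y":0,"z":-0.002,"ax":0,"ay":0,"az":0},{"hand":255,"x":0,"y":0,"z":-0.003,"ax":0,"ay":0,"az":0},{"hand":255,"x":0,"y":0,"z":-0.003,"ax":0,"ay":0,"az":0}]' | grep -E "pos|force"
```

```text
tool_pos: [0.6545, 0.1448, 0.1106]
ft_force: [-3.0, 0.7, 7.8]
tool_pos: [0.6543, 0.1448, 0.1089]
ft_force: [-5.2, -0.5, 10.2]
```

```bash
for i in 1 2; do python3 -m creep '[{"hand":255,"x":0,"y":0,"z":-0.002,"ax":0,"ay":0,"az":0},{"hand":255,"x":0,"y":0,"z":-0.003,"ax":0,"ay":0,"az":0},{"hand":255,"x":0,"y":0,"z":-0.003,"ax":0,"ay":0,"az":0}]' | grep -E "pos|force"; done
```

```text
tool_pos: [0.6542, 0.1448, 0.1067]
ft_force: [-3.0, -0.4, 7.1]
tool_pos: [0.6541, 0.1448, 0.1037]
ft_force: [0.8, 0.6, -0.1]
```

```bash
for i in 1 2 3; do python3 -m creep '[{"hand":255,"x":0,"y":0,"z":-0.001,"ax":0,"ay":0,"az":0},{"hand":255,"x":0,"y":0,"z":-0.002,"ax":0,"ay":0,"az":0},{"hand":255,"x":0,"y":0,"z":-0.002,"ax":0,"ay":0,"az":0}]' | grep -E "pos|force"; done
```

```text
tool_pos: [0.6541, 0.1448, 0.1016]
ft_force: [-0.6, -1.2, 1.5]
tool_pos: [0.6541, 0.1447, 0.1003]
ft_force: [-3.2, -0.9, 7.1]
tool_pos: [0.6541, 0.1447, 0.1]
ft_force: [-5.8, -0.3, 14.3]
```

The left corner went down, snapped through, and bottomed at tip height about 80 mm. Right side next.

```bash
python3 -m creep '[{"hand":255,"x":0,"y":0,"z":0.03,"ax":0,"ay":0,"az":0},{"hand":255,"x":0.006,"y":-0.04,"z":0.03,"ax":0,"ay":0,"az":0},{"hand":255,"x":0.012,"y":-0.08,"z":0.03,"ax":0,"ay":0,"az":0},{"hand":255,"x":0.018,"y":-0.119,"z":0.03,"ax":0,"ay":0,"az":0},{"hand":255,"x":0.018,"y":-0.119,"z":0.03,"ax":0,"ay":0,"az":0},{"hand":255,"x":0.018,"y":-0.119,"z":0.022,"ax":0,"ay":0,"az":0},{"hand":255,"x":0.018,"y":-0.119,"z":0.018,"ax":0,"ay":0,"az":0},{"hand":255,"x":0.018,"y":-0.119,"z":0.015,"ax":0,"ay":0,"az":0},{"hand":255,"x":0.018,"y":-0.119,"z":0.015,"ax":0,"ay":0,"az":0}]'
for i in 1 2 3; do python3 -m creep '[{"hand":255,"x":0,"y":0,"z":-0.001,"ax":0,"ay":0,"az":0},{"hand":255,"x":0,"y":0,"z":-0.002,"ax":0,"ay":0,"az":0},{"hand":255,"x":0,"y":0,"z":-0.002,"ax":0,"ay":0,"az":0}]' | grep -E "pos|force"; done
```

```text
time: 27.35
tool_pos: [0.672, 0.0263, 0.1147]
ee_rot: [-0.075, 0.997, -0.001, 0.0]
ft_force: [0.4, -0.2, 0.6]
gripper_width: -0.002
tool_pos: [0.6719, 0.0262, 0.1126]
ft_force: [1.0, -0.4, -0.0]
tool_pos: [0.6719, 0.0262, 0.1106]
ft_force: [-0.7, -0.2, -0.1]
tool_pos: [0.6719, 0.0262, 0.1084]
ft_force: [0.2, 0.7, -0.5]
```

```bash
for i in 1 2 3; do python3 -m creep '[{"hand":255,"x":0,"y":0,"z":-0.001,"ax":0,"ay":0,"az":0},{"hand":255,"x":0,"y":0,"z":-0.002,"ax":0,"ay":0,"az":0},{"hand":255,"x":0,"y":0,"z":-0.002,"ax":0,"ay":0,"az":0}]' | grep -E "pos|force"; done
```

```text
tool_pos: [0.6718, 0.0262, 0.1063]
ft_force: [-0.8, 0.1, 0.3]
tool_pos: [0.6718, 0.0262, 0.1042]
ft_force: [0.5, -0.0, -0.1]
tool_pos: [0.6718, 0.0262, 0.1023]
ft_force: [-0.6, -0.8, 0.9]
```

```bash
for i in 1 2; do python3 -m creep '[{"hand":255,"x":0,"y":0,"z":-0.001,"ax":0,"ay":0,"az":0},{"hand":255,"x":0,"y":0,"z":-0.002,"ax":0,"ay":0,"az":0},{"hand":255,"x":0,"y":0,"z":-0.002,"ax":0,"ay":0,"az":0}]' | grep -E "pos|force"; done;  python3 -m creep '[{"hand":255,"x":0,"y":0,"z":-0.002,"ax":0,"ay":0,"az":0},{"hand":255,"x":0,"y":0,"z":-0.003,"ax":0,"ay":0,"az":0},{"hand":255,"x":0,"y":0,"z":-0.003,"ax":0,"ay":0,"az":0}]' | grep -E "pos|force"
```

```text
tool_pos: [0.6718, 0.0263, 0.0999]
ft_force: [-0.7, -0.8, -0.2]
tool_pos: [0.6718, 0.0263, 0.0994]
ft_force: [-3.3, 0.1, 10.8]
tool_pos: [0.6719, 0.0263, 0.0994]
ft_force: [-8.6, 0.1, 20.1]
```

Right side also bottomed at tip height about 80 mm, at up to 20 N. Next I lift off and verify with the last picture plus the networks.

```bash
python3 -m creep '[{"hand":255,"x":0,"y":0,"z":0.03,"ax":0,"ay":0,"az":0},{"hand":255,"x":0,"y":0,"z":0.08,"ax":0,"ay":0,"az":0},{"hand":255,"x":-0.02,"y":0.027,"z":0.12,"ax":0,"ay":0,"az":0},{"hand":255,"x":-0.042,"y":0.054,"z":0.15,"ax":0,"ay":0,"az":0},{"hand":255,"x":-0.042,"y":0.054,"z":0.15,"ax":0,"ay":0,"az":0},{"hand":255,"x":-0.042,"y":0.054,"z":0.15,"ax":0,"ay":0,"az":0}]'
python3 - <<'E'
from h import *
np.set_printoptions(precision=1,suppress=True)
w=cam('wrist')
yaw=.15;Rz=R.from_euler('z',yaw).as_matrix();o=np.array([.6452,.082,0])
W=lambda p:o+Rz@np.array(p)
for n,p in [('front L corner seated',(.004,.09,.08)),('front R',(.004,-.09,.08)),('same if unseated L',(.004,.09,.097)),('clip L tip',(.007,.06,.0813)),('clip R tip',(.007,-.06,.0813))]: print(n,proj(w,W(p)))
c=cam('side')
for l in('cover_front_left','cover_front_right'):
    print(l,[np.round(d['xy'],1).tolist() for d in robot.tip_of(l,'side')])
    y=.085 if 'left' in l else -.085
    print(' pred seated',proj(c,W((.009,y,.08))),'unseated',proj(c,W((.009,y,.096))))
save(w,'wf.png',(60,90,460,300),2);save(c,'cf.png',(250,120,390,230),2.8)
a=cv2.imread('pics/wf.png');b=cv2.imread('pics/cf.png')
s=cam('scene');save(s,'sf.png',(230,180,350,300),2.55);d=cv2.imread('pics/sf.png')
h=np.zeros((600,800,3),np.uint8);a=cv2.resize(a,(560,294));h[:294,:560]=a;h[294:294+306,:306]=d[:306,:306];h[294:600,320:320+392]=b[:306,:392];cv2.imwrite('pics/mf.png',h)
E
```

```text
time: 31.48
tool_pos: [0.6299, 0.0799, 0.2482]
ee_rot: [-0.076, 0.997, -0.001, 0.001]
ft_force: [1.0, 0.7, -0.2]
gripper_width: 0.005
front L corner seated [354.  194.5]
front R [171.7 194.4]
same if unseated L [359.  200.5]
clip L tip [323.6 197.8]
clip R tip [202.  197.7]
cover_front_left [[154.4, 168.2], [287.7, 165.5], [213.3, 130.1], [223.9, 300.6]]
 pred seated [286.1 160.9] unseated [286.5 155.9]
cover_front_right [[118.1, 219.0], [325.7, 210.6], [316.4, 180.7], [266.9, 116.2], [151.2, 356.5]]
 pred seated [325.  209.7] unseated [326.  204.8]
```

View pics/mf.png

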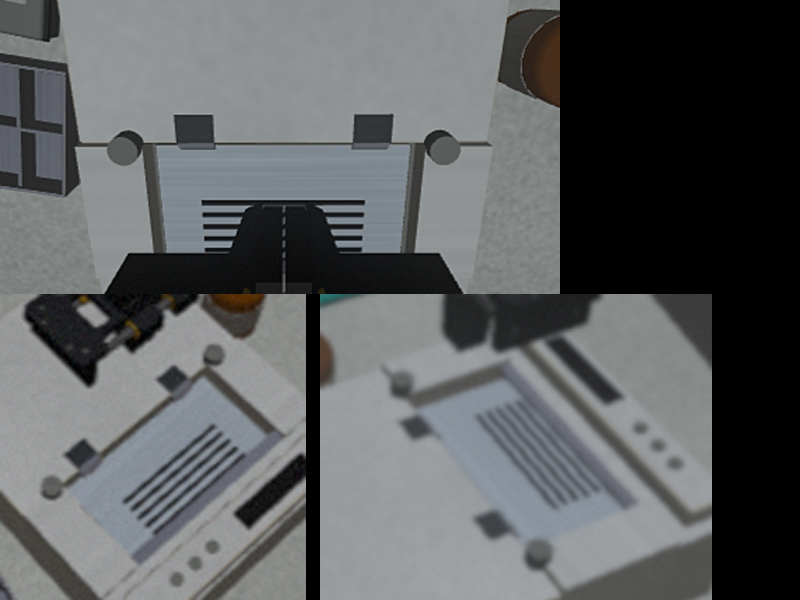

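The picture shows the cover flat and square in the bay, rear edge under the lip, and both clip noses symmetric over its front edge at (195,146) and (371,146). The network's front corners match the seated prediction better than the raised one. Bottle, box and tray are in place, so I'm handing in.

```bash
python3 -c "
from plant import robot
print(robot.job_done(), robot.observe()['time'])"
```

```text
the job is handed in; nothing more can be done
the job is handed in; nothing more can be done
```

The vent cover is back over the fan bay, rear edge home under the lip and both clips over its front edge. I handed the job in at about 32 s of the 72 s limit.

**What I did:** I squared the cover with the two open fingers and nudged it about 6 mm right so it would clear the left post. Then I slid it rearward until it stopped firmly at 8.7 N. I pressed the left front side, then the right. Readings while pressing stayed at about 20 N vertically, or 22 N counting the sideways part.

**Last checks:**
- **Height:** both front sides bottomed with the fingertips at about 80–81 mm, against 80 mm for a seated cover.
- **Left clip:** the force rose to about 10 N, then fell away as the clip snapped.
- **Right clip:** I saw no clear snap. That side was already low when I reached it, so the clip probably let go during the left press or with too little force to notice.
- **Final picture:** it shows the cover flat and square, with both clip noses over the front edge. The bottle is in its place, as are the slide box and tray where they show.
- **Corner positions:** in the side view the network's right front corner matched the seated prediction to about 1 px. The left was about 5 px off, but on the side away from "raised".

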